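Let the hoist winch back one notch

ROBOT

A 7-joint arm with a two-finger parallel gripper is mounted at the origin on the work surface. World frame = base frame: x ahead of the robot, y to its left, z up, the work surface at z = 0. Lengths are in m, angles in rad, forces in N, time in s.
With the tool pointing down it reaches from about 0.4 to 0.85 m from the base axis. Payload 10.4 kg.
Tool frame: the origin (TCP) lies between the finger pads; the fingertips stand robot.tip_extent ahead of it and the grasp point (between the pads) is the TCP (robot.tip_extent is the distance from the TCP to the fingertips, in m); z points along the fingers, y is the direction in which the jaws open and shut (so a half turn about z gives the same grasp; the last joint's range is limited). The gripper opens to 85 mm and grips with 20 to 120 N. Pads are 22 mm wide; open, the fingers measure 114 mm over their backs; the gripper's body (76 mm by 85 mm) begins 54 mm behind the grasp point. The pads swing forward as they close: fully open they stand 13 mm farther back than shut.
Start: joints at [-1.125, 0.332, -0.065, 1.46, 0.022, 1.35, -0.088], TCP at [0.282, 0.558, 0.213] pointing down, gripper open.
Joint ranges: [-2.6, 2.6], [-0.5, 2.12], [-1.47, 1.34], [0.16, 2.42], [-1.27, 4.41], [0.06, 2.06], [-2.6, 2.6]. Speed limits (rad/s): [2.22, 2.22, 2.79, 2.79, 3.14, 3.14, 3.14].

INTERFACE

Orientations are given as a unit quaternion [w, x, y, z].
In Python, from station import robot gives the robot as it stands.
- The arm moves only by the tool jog_arm, never from a script. Its argument "moves" is a list of rows, each a list of 3 entries, a list of its own where there are three numbers: the shift along the tool's x, y, z in cm, then the turn, a rotation vector about the tool's x, y, z in rad, then the opening in per cent of the stroke, from 0 (shut) to 100 (fully open). A call has 1 to 5 rows; each row is the pose to reach, as a shift and turn from the pose commanded when the call began, along the tool's axes at that moment; what a row does not reach only later rows make up. A row lasts 1/8 s, in which the tool goes at most 62.5 mm and 10.7 degrees, less where a joint would pass 70% of its speed; a pose out of reach is approached as far as the arm can. A call with a gripper value outside its range is refused whole. The fingers move at their own pace and stop on an object; the grip force is fixed at half the most. Time passes only in rows, so rows that repeat a pose let the fingers close. It gives the time, the measured TCP pose, the force and the opening at its end, in the units of the state.
- robot.state(): the state, without advancing time (a new reading comes with each control period).
- robot.get_image(name): name is "scene" or "side" or "wrist"; returns a dict with "pixels" (480x640x3 uint8, red, green, blue), "intrinsics" (3x3 intrinsics, pixels), "origin" and "rotation" of the camera in the world; the wrist camera has in their place "hand_eye" (4x4, takes a point from camera to tool coordinates, whose origin is the TCP and whose axes are the flange's). Camera axes: x right, y down, z forward; pixel columns grow to the right and rows downward; lengths in m; the calibration is good to about 2 mm. A picture is of the moment at which its call begins: read the wrist's pose just before it. There is no depth.
- robot.sign_off(): hands the job in, once; it reports no verdict.
The state is a dict: "t": time; "joint_positions": joint angles; "qvel": joint speeds; "joint_efforts": joint torques, N m; "position": TCP position; "tcp_rot": TCP orientation; "wrist_force": force on the tool from outside, world axes, zero at the start; "torque": the same for the moment, N m; "gripper_width": finger opening in m.
Only numpy, scipy, OpenCV 4.12 (cv2) and the standard library are available. Lean on these libraries where they do the work, as an engineer would, in place of code of your own. Each camera call takes 0.05 s, during which the arm holds its last target.

TASK

The hand winch of the patient hoist on the bench was wound one notch too far. With a fingertip lift its pawl by the red bar and throw it right over so that it lies back by itself, push an arm of the cross handle to turn the wheel backward by one notch and no further, then flip the pawl back so that it sits fully down in that next notch. Only push with the fingertips, gently: do not grip or force the handle or the pawl, and leave the loose things around the winch where they are.

Things in the scene. Friction and masses are not known exactly. Their poses are not given: they have to be found in the camera images.
- winch: hand winch, blue frame (two cheeks 100 mm long, 86 mm over their outsides, 130 mm high) on a grey base plate 10 mm thick screwed to the bench, x -110 to 170, y -110 to 110 mm. Origin on the bench right below the axle; z up; the axle lies along y, 104 mm above the bench; x points away from the robot, to the pawl's side
- wheel (a point): centre of the steel ratchet wheel on the axle: 96 mm diameter, 10 mm thick, 12 teeth 10 mm deep, outside the winch's +y cheek, at x = 0, y = +58, z = 104 mm of the winch
- ratchet (a joint): angle of wheel and cross handle. Positive = backward: its top moves to the winch's +x. A notch is 0.524 rad. At 0 a tooth bears on the seated pawl (starts just below 0: free play); in the next notch at 0.524. The pawl drops home with the wheel at 0.44 to 0.52, lower values leave it on a tooth's back until the wheel is pushed on. Stays where left; needs 0.22 N m (3 to 4 N at an arm)
- cross: cross handle, outside the -y cheek (winch y = -82 mm): black hub 40 mm diameter, four steel arms 12 mm diameter with 20 mm black balls ending 86 mm from the centre. Origin at the hub's centre on the axle; y along the axle; the arms lie along its own +x, -x, +z, -z and turn with the wheel. At ratchet = 0 its +z arm points up, leaning 18 degrees toward the winch's -x
- pawl_pin (a point): centre of the pawl's pin, which lies along the winch's y, at x = +74, y = +58, z = 97 mm of the winch, in the plane of the ratchet wheel; a blue ear of the +y cheek carries it (winch x 47 to 113, z 77 to 117, up to y = 43 mm)
- pawl (a joint): angle of the pawl about its pin. 0 = fully down between two teeth; positive lifts the nose off the wheel and swings the red bar up and over to the winch's +x, stop at 1.15 rad. Clear of the teeth above 0.25. It falls by its own weight: past about 0.55 rad on to the stop, where it stays; brought back below about 0.45, down on the wheel. Under 2 N at the bar moves it
- pawl_bar: red round bar on the end of the pawl's finger lever, 13 mm diameter, 40 mm long along the winch's y. Origin at its centre, 85 mm from the pin; under it the lever (10 x 8 mm) runs straight to the pin. Pawl down: bar 176 mm above the bench at winch x = +42 mm; pawl thrown over: 158 mm above it at x = +133 mm
- grease_tin: yellow-labelled grease tin, 40 mm diameter, 45 mm tall, standing on the winch's base plate; origin at the centre of its underside; must stay where it is
- bush: brass bush, 32 mm diameter, 24 mm tall, standing on the winch's base plate; origin at the centre of its underside; must stay where it is
- screwdriver: red-handled screwdriver lying on the bench; origin under its middle; must stay where it is
- wrench: steel spanner lying on the bench; origin under its middle; must stay where it is
- cup: paper cup, 76 mm across the mouth, 90 mm tall; origin at the centre of its underside; must stay where it is
- alcohol: white bottle with a blue cap, 60 mm diameter, 160 mm tall; origin at the centre of its underside; must stay where it is
- dish: steel parts dish, 90 mm across, 30 mm tall; origin at the centre of its underside; must stay where it is
- bearing_box: cardboard box, 60 x 60 x 42 mm; origin at the centre of its underside; must stay where it is

How it is judged:
By the outcome, as a careful person would: the job done as asked, in the order asked, and still so for the second after the job is handed in, with the robot touching nothing.
It also fails if it takes over 58 s, if anything falls off the work surface, if the arm or the gripper's body presses on something with over 40 N, if the wrist force passes 120 N, or if a joint passes its speed limit or range.

## Working session

There is one attempt and no reset: what is moved stays moved. The work goes in short steps, Python scripts to look and compute and a tool call to move; the robot and the scene stay as the last step left them, time stands still between calls to the robot, and variables do not carry over. Pictures are saved under pics/ and viewed, and the job is handed in when it is done.

Besides the shell and the picture viewer there is one more tool, called after "Request:" as name(argument=value, ...) on one line, values as JSON. jog_arm: Moves the arm, as the interface text tells. Its arguments: {"type":"object","properties":{"moves":{"type":"array","items":{"type":"array"}}},"required":["moves"]}

```bash
ls; mkdir -p pics
python3 - <<'E'
from station import robot
import cv2,json,numpy as np
s=robot.state(); print(s, robot.tip_extent)
for n in ["scene","side","wrist"]:
    d=robot.get_image(n); cv2.imwrite(f"pics/{n}0.png",d["pixels"][:,:,::-1])
    print(n,{k:np.round(v,4).tolist() for k,v in d.items() if k!="pixels"})
E
```

```text
pics
{'t': 0.0, 'joint_positions': array([-1.12464103,  0.33286928, -0.06472043,  1.46094738,  0.02157047,
        1.34989204, -0.08851465]), 'qvel': array([ 2.53618353e-04, -1.07919976e-03, -4.84779148e-04, -4.67692661e-05,
        6.90926216e-04, -2.49053718e-04, -1.73845354e-03]), 'joint_efforts': array([ 6.82444461e-04, -6.25457239e+01,  4.96308412e-02, -3.91591465e+01,
        1.62212877e-02,  1.02953921e-02, -1.85538795e-05]), 'position': array([0.28216358, 0.5572296 , 0.21221471]), 'tcp_rot': array([-1.50159279e-04,  2.32228250e-01,  9.72661058e-01, -6.94984683e-04]), 'wrist_force': array([0.19689798, 0.21469654, 1.09021996]), 'torque': array([0.00053842, 0.0342837 , 0.0222075 ]), 'gripper_width': 0.08528118826131324} 0.019
scene {'intrinsics': [[437.9669, 0.0, 311.0908], [0.0, 437.9669, 241.3442], [0.0, 0.0, 1.0]], 'origin': [1.1423, 0.3974, 0.6286], 'rotation': [-0.2064, 0.4187, 0.7992, -0.3787]}
side {'intrinsics': [[613.9868, 0.0, 322.8967], [0.0, 613.9868, 239.9095], [0.0, 0.0, 1.0]], 'origin': [0.1224, -0.6761, 1.0052], 'rotation': [-0.3667, 0.8889, -0.2507, 0.1119]}
wrist {'intrinsics': [[418.3045, 0.0, 315.4574], [0.0, 418.3045, 234.2922], [0.0, 0.0, 1.0]], 'hand_eye': [[-0.0, -0.9521, -0.3058, 0.0774], [1.0, -0.0, -0.0, 0.0004], [0.0, -0.3058, 0.9521, -0.1608], [0.0, 0.0, 0.0, 1.0]]}
```

View pics/scene0.png

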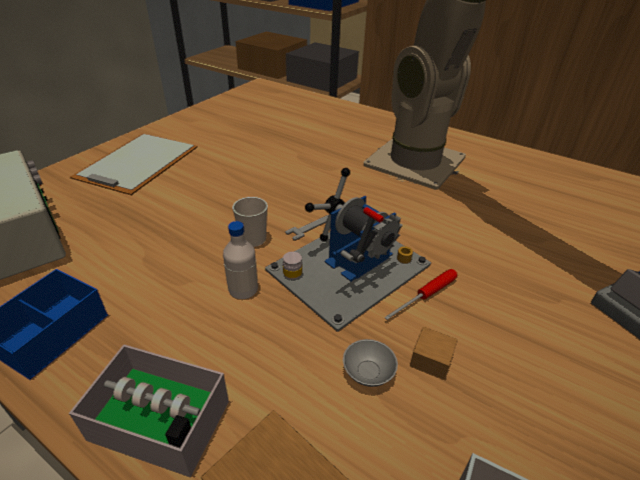

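View pics/side0.png

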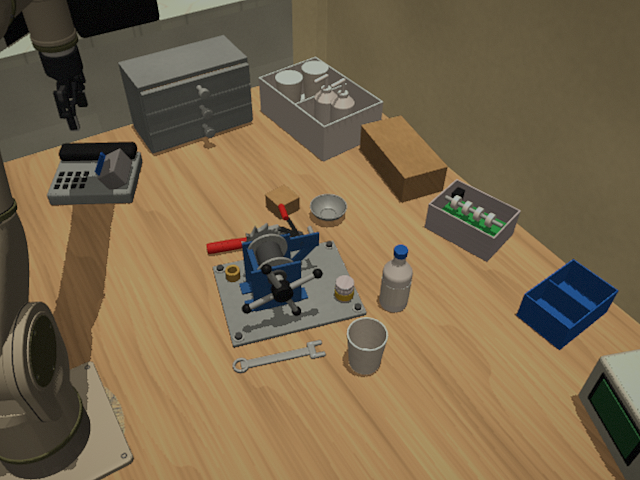

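View pics/wrist0.png

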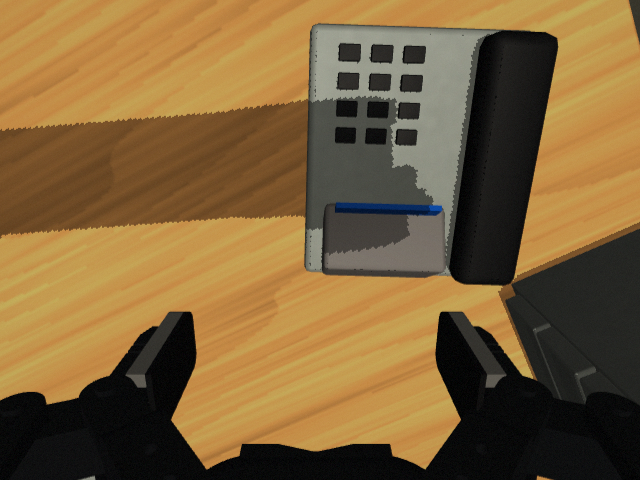

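The scene view shows the winch at about (365,245) with its base plate corners. The side view shows it at (280,290). I'll enlarge both.

Run:
```python
import cv2
a=cv2.imread("pics/scene0.png")[160:340,255:475]; cv2.imwrite("pics/sc_c.png",cv2.resize(a,None,fx=3.6,fy=3.3,interpolation=cv2.INTER_CUBIC)[:600,:800])
a=cv2.imread("pics/side0.png")[190:350,190:400]; cv2.imwrite("pics/si_c.png",cv2.resize(a,None,fx=3.6,fy=3.6,interpolation=cv2.INTER_CUBIC))
```

```text
(no output)
```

View pics/sc_c.png

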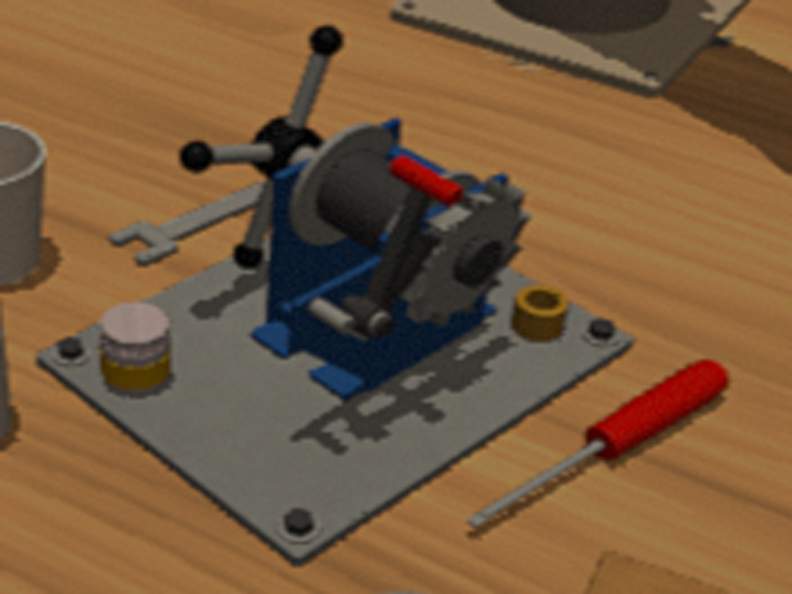

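View pics/si_c.png

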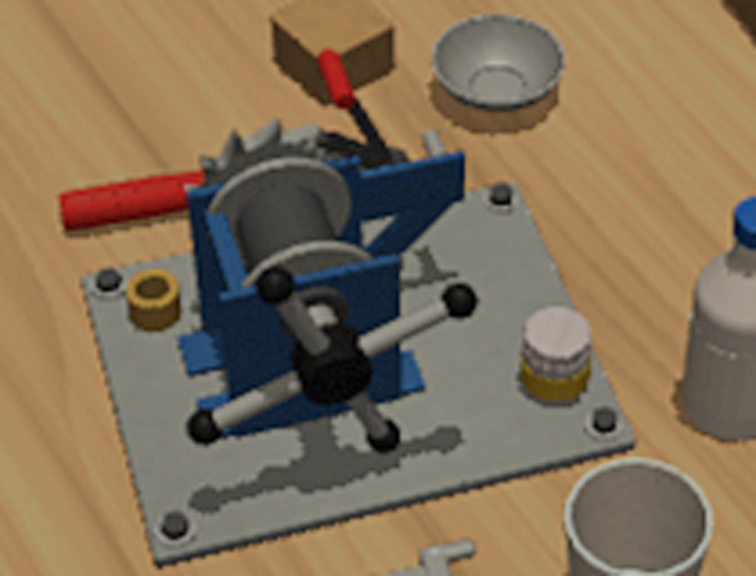

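```bash
cat > h.py <<'E'
import numpy as np, cv2
from scipy.optimize import least_squares
from scipy.spatial.transform import Rotation as R
SC=dict(K=np.array([[437.9669,0,311.0908],[0,437.9669,241.3442],[0,0,1]]))
def cam(d): return dict(K=np.array(d["intrinsics"]),o=np.array(d["origin"]),q=d["rotation"])
def rot(q):
    q=np.array(q)
    return R.from_quat(np.r_[q[1:],q[0]]).as_matrix() if q.shape==(4,) else q
def proj(c,P):
    p=(np.atleast_2d(P)-c['o'])@rot(c['q']); u=p@c['K'].T
    return u[:,:2]/u[:,2:]
def w2world(pose,P):
    x,y,a=pose; P=np.atleast_2d(P)
    return P@np.array([[np.cos(a),np.sin(a),0],[-np.sin(a),np.cos(a),0],[0,0,1]])+[x,y,0]
def ball(r,k,rad=.076):  # k-th arm; up arm leans 18deg to -x at 0; positive turns top to +x
    th=r-np.radians(18)+k*np.pi/2
    return [rad*np.sin(th),-.082,.104+rad*np.cos(th)]
def bar(p,dy=0):
    a0=np.arctan2(.176-.097,.042-.074); a=a0-p   # toward +x
    return [.074+.085*np.cos(a),.058+dy,.097+.085*np.sin(a)]
E
python3 - <<'E'
from h import *
from station import robot
import pickle
c={n:cam(robot.get_image(n)) for n in("scene","side")}; pickle.dump(c,open("cams.pkl","wb"))
print(bar(1.15))
fs=lambda u,v:(255+u/3.6,160+v/3.3); fd=lambda u,v:(190+u/3.6,190+v/3.6)
pl=lambda x,y:(lambda r:[x,y,.01])
obs=[("scene",pl(.17,.11),fs(300,553)),("scene",pl(-.11,.11),fs(632,338)),("scene",pl(.17,-.11),fs(40,355)),
("side",pl(-.11,-.11),fd(157,555)),("side",pl(.17,-.11),fd(633,438)),("side",pl(-.11,.11),fd(83,282)),("side",pl(.17,.11),fd(520,185)),
("side",lambda r:ball(r,0),fd(275,285)),("side",lambda r:ball(r,1),fd(459,300)),("side",lambda r:ball(r,2),fd(383,436)),("side",lambda r:ball(r,3),fd(205,427)),
("scene",lambda r:ball(r,0),fs(326,40)),("scene",lambda r:ball(r,1),fs(196,156)),("scene",lambda r:ball(r,2),fs(248,255)),
("scene",lambda r:bar(0,-.02),fs(398,163)),("scene",lambda r:bar(0,.02),fs(458,193)),("side",lambda r:bar(0,-.02),fd(343,98)),("side",lambda r:bar(0,.02),fd(326,58))]
def f(p,full=False):
    e=np.array([proj(c[n],w2world(p[:3],g(p[3])))[0]-np.array(o) for n,g,o in obs])
    return e if full else e.ravel()
s=min((least_squares(f,[.6,-.1,a,0],loss="soft_l1") for a in np.arange(-3,3,.7)),key=lambda s:s.cost)
print(s.x,s.cost); print(np.round(f(s.x,True),1).tolist())
pose=s.x[:3]; pickle.dump(pose,open("pose.pkl","wb"))
for n,P in dict(bar=bar(0),bar_over=bar(1.15),pin=[.074,.058,.097],b0=ball(0,0),b1=ball(0,1),b2=ball(0,2),b3=ball(0,3),hub=[0,-.082,.104]).items(): print(n,w2world(pose,P).round(4))
E
```

```text
[np.float64(0.13287400509374914), 0.058, np.float64(0.1583094733644092)]
[ 0.49127854  0.08681039 -0.24531837 -6.33448434] 9.306137952429346
[[-0.2, 0.5], [1.1, -1.4], [-1.3, -1.4], [-0.5, 1.0], [1.4, 0.2], [-0.7, -2.5], [-1.1, -1.7], [0.3, -0.3], [0.3, -0.1], [0.1, -0.4], [0.1, -0.4], [0.0, -0.5], [0.2, -0.5], [0.2, -0.9], [-0.0, -0.4], [-0.0, 0.3], [0.6, 1.0], [0.1, -0.8]]
bar [[0.5462 0.1329 0.1758]]
bar_over [[0.6343 0.1108 0.1583]]
pin [[0.5771 0.1251 0.097 ]]
b0 [[0.4486 0.013  0.1763]]
b1 [[ 0.5415 -0.0103  0.1275]]
b2 [[0.4941 0.0016 0.0317]]
b3 [[0.4012 0.0248 0.0805]]
hub [[0.4714 0.0073 0.104 ]]
```

The plate, balls and bar all fit within about 2 px, with the ratchet at about -0.05 and the pawl at 0. Next I'll plan the move to the bar's -x side with the gripper shut.

```bash
cat >> h.py <<'E'
import pickle
pose=None
def tell(targets):
    from station import robot
    s=robot.state(); p=pickle.load(open("pose.pkl","rb")); Rt=rot(s["tcp_rot"])
    ca,sa=np.cos(p[2]),np.sin(p[2]); W=np.array([[ca,-sa,0],[sa,ca,0],[0,0,1]])
    d=s["position"]-np.r_[p[:2],0]
    print("t",round(s["t"],2),"TCP winch mm",(W.T@d*1000).round(1),"F",(W.T@s["wrist_force"]).round(1),"w",round(s["gripper_width"],4))
    want=W@np.diag([-1,1,-1.]) 
    print("turn",R.from_matrix(Rt.T@want).as_rotvec().round(3))
    for t in targets: print(t,"shift cm",(Rt.T@(w2world(p,np.array(t)/1000)[0]-s["position"])*100).round(2))
E
python3 -c "
from h import *
tell([[-60,58,280],[5,58,280],[5,58,220]])"
```

```text
t 0.25 TCP winch mm [-317.   405.8  212.7] F [ 0.  -0.4 -0.4] w 0.0857
turn [-0.001 -0.    -0.223]
[-60, 58, 280] shift cm [-32.77 -28.22  -6.72]
[5, 58, 280] shift cm [-39.11 -26.78  -6.72]
[5, 58, 220] shift cm [-39.11 -26.78  -0.72]
```

Request:
jog_arm(moves=[[[-3,-2,-6.7],[0,0,0],0],[[-7.5,-5.5,-6.7],[0,0,-0.1],0],[[-12,-9,-6.7],[0,0,-0.223],0],[[-17,-12,-6.7],[0,0,-0.223],0],[[-22,-15.5,-6.7],[0,0,-0.223],0]])

```text
t: 0.88
position: [0.4093, 0.3182, 0.2801]
tcp_rot: [0.0, 0.122, 0.992, 0.0]
wrist_force: [1.6, -0.7, 0.5]
gripper_width: -0.0
```

```bash
python3 -c "
from h import *
tell([[5,58,280],[5,58,220]])"
```

```text
t 0.88 TCP winch mm [-135.7  204.5  280.1] F [ 1.7 -0.3  0.5] w -0.0
turn [ 0.001  0.    -0.   ]
[5, 58, 280] shift cm [-1.407e+01 -1.465e+01  1.000e-02]
[5, 58, 220] shift cm [-14.07 -14.65   6.01]
```

Request:
jog_arm(moves=[[[-4.2,-4.4,0],[0,0,0],0],[[-8.4,-8.8,0],[0,0,0],0],[[-12.6,-13,0],[0,0,0],0],[[-14,-14.6,2],[0,0,0],0],[[-14,-14.6,5],[0,0,0],0]])

```text
t: 1.5
position: [0.5102, 0.142, 0.2301]
tcp_rot: [0.001, 0.125, 0.992, 0.0]
wrist_force: [0.0, 0.3, -0.6]
gripper_width: -0.0001
```

Run:
```python
from h import *
from station import robot
c=pickle.load(open("cams.pkl","rb")); 
tell([[8,58,184]])
s=robot.state()
for n,(x,y,w,h) in dict(scene=(300,120,180,150),side=(190,130,180,150)).items():
    im=robot.get_image(n)["pixels"][:,:,::-1].copy()
    u=proj(c[n],s["position"]-[0,0,.019])[0]; print(n,u)
    k=4; a=cv2.resize(im[y:y+h,x:x+w],None,fx=k,fy=k,interpolation=cv2.INTER_CUBIC)
    cv2.circle(a,tuple(int(v) for v in (u-[x,y])*k),4,(0,255,0),-1); cv2.imwrite(f"pics/{n}1.png",a)
```

```text
t 1.5 TCP winch mm [  5.   58.1 230.1] F [-0.1  0.3 -0.6] w -0.0001
turn [ 0.001  0.002 -0.004]
[8, 58, 184] shift cm [-0.29 -0.01  4.61]
scene [389.79618062 189.8500279 ]
side [264.25237969 201.93137023]
```

View pics/scene1.png

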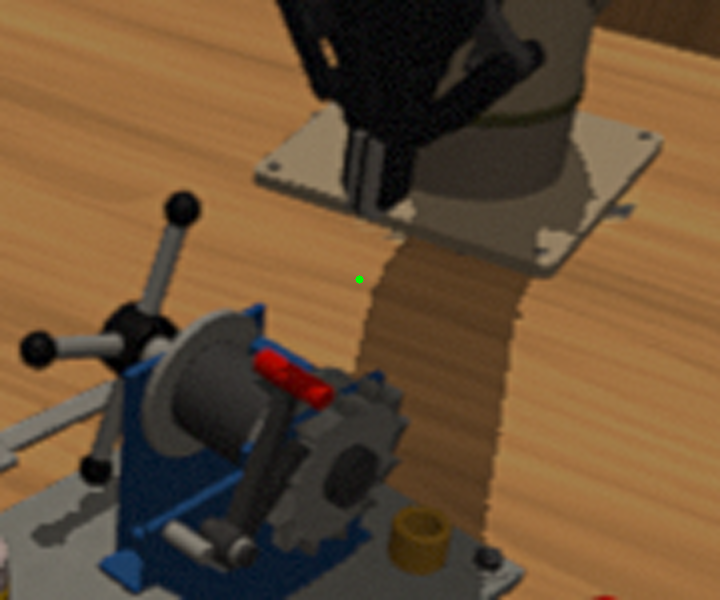

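View pics/side1.png

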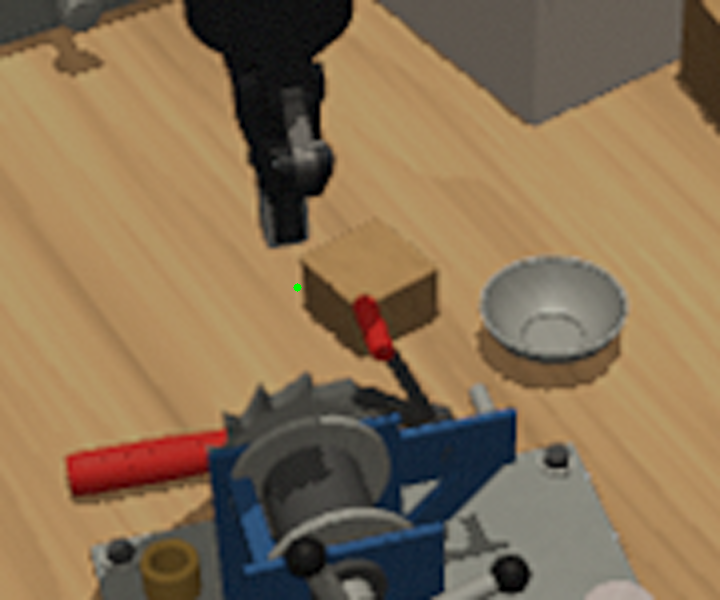

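```bash
cat > snap.py <<'E'
import sys
from h import *
from station import robot
def snap(tag,boxes,k=4,pts=[]):
    c=pickle.load(open("cams.pkl","rb")); p=pickle.load(open("pose.pkl","rb"))
    for n,(x,y,w,h) in boxes.items():
        s=robot.state()
        im=robot.get_image(n)["pixels"][:,:,::-1].copy()
        a=cv2.resize(im[y:y+h,x:x+w],None,fx=k,fy=k,interpolation=cv2.INTER_CUBIC)
        for P in [s["position"]+rot(s["tcp_rot"])@[0,0,.019]]+[w2world(p,q)[0] for q in pts]:
            u=proj(c[n],P)[0]
            cv2.circle(a,tuple(int(v) for v in (u-[x,y])*k+k/2),2,(0,255,0),-1)
        cv2.imwrite(f"pics/{n}{tag}.png",a)
E
python3 - <<'E'
from snap import *
tell([[8,58,184]])
snap("2",dict(scene=(300,120,180,150),side=(190,130,180,150)))
tell([])
E
```

```text
t 1.6 TCP winch mm [  1.9  58.8 227.2] F [-0.6  0.7  0.3] w 0.0002
turn [-0.003 -0.004 -0.001]
[8, 58, 184] shift cm [-0.63 -0.07  4.32]
t 1.7 TCP winch mm [  2.9  60.2 230.4] F [0.8 0.1 0.7] w -0.0003
turn [-0. -0.  0.]
```

View pics/scene2.png

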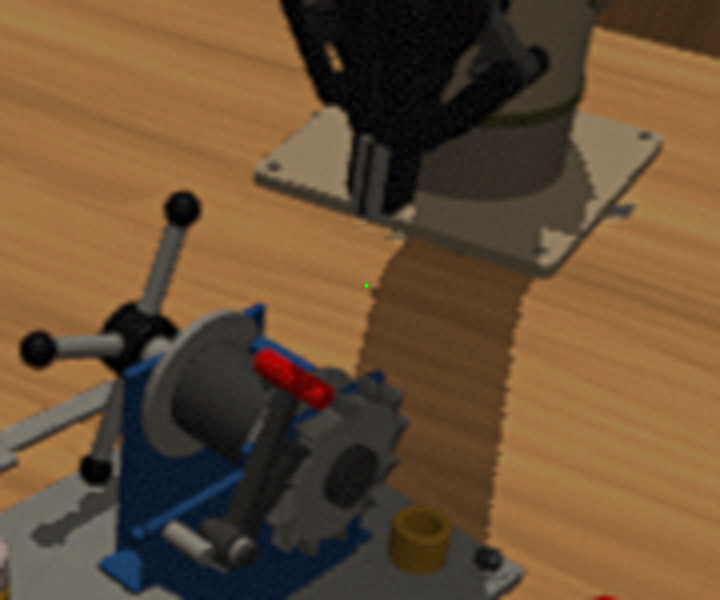

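View pics/side2.png

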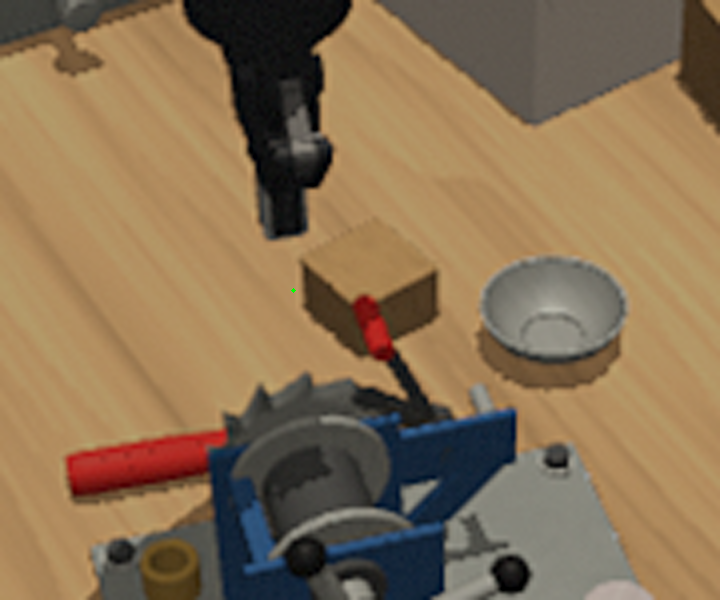

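```bash
cat >> h.py <<'E'
def tri(obs):
    c=pickle.load(open("cams.pkl","rb")); p=pickle.load(open("pose.pkl","rb"))
    s=least_squares(lambda X:np.ravel([proj(c[n],X)[0]-np.array(u) for n,u in obs]),[.5,.1,.15])
    a=p[2];W=np.array([[np.cos(a),-np.sin(a),0],[np.sin(a),np.cos(a),0],[0,0,1]])
    return s.x, W.T@(s.x-np.r_[p[:2],0])*1000, s.fun.round(1)
E
python3 -c "
from h import *
print(tri([('scene',(392.5,173.8)),('side',(261,190))]))
from station import robot
for i in range(3): print(robot.state()['position'],robot.state()['t'])
import numpy as np
d=robot.get_image('scene'); print(d['origin'],np.array(d['rotation']).shape)
d=robot.get_image('wrist'); cv2.imwrite('pics/w2.png',d['pixels'][:,:,::-1])
"
```

```text
(array([0.5062078 , 0.1418998 , 0.24239423]), array([  1.1029875 ,  57.06582781, 242.39423216]), array([ 0.5, -0.2,  0.5,  0.4]))
[0.50869342 0.1445174  0.23042034] 1.7
[0.50869342 0.1445174  0.23042034] 1.7
[0.50869342 0.1445174  0.23042034] 1.7
[1.14233942 0.39741662 0.62857079] (4,)
```

View pics/w2.png

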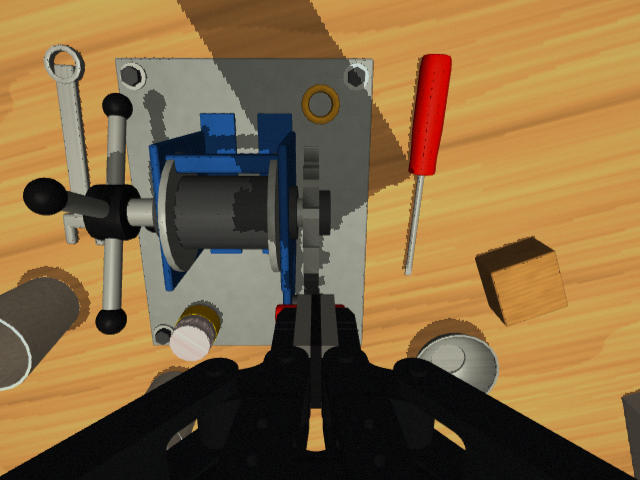

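Run:
```python
from h import *
from station import robot
s=robot.state(); d=robot.get_image("wrist")
p=pickle.load(open("pose.pkl","rb")); H=np.array(d["hand_eye"]); K=np.array(d["intrinsics"])
def wp(P,dz=0):
    t=(np.array(P)-(s["position"]+[0,0,dz]))@rot(s["tcp_rot"]); c=(t-H[:3,3])@H[:3,:3]; u=K@c; return (u[:2]/u[2]).round(0)
for n,P,o in [("c--",[-.11,-.11,.01],(116,58)),("c-+",[-.11,.11,.01],(373,59)),("b0",ball(-.05,0),(45,196)),("b1",ball(-.05,1),(111,320)),("b3",ball(-.05,3),(117,107)),("hub",[0,-.082,.104],(110,212)),("c++",[.17,.11,.01],(362,346))]:
    X=w2world(p,P)[0]; print(n,o,wp(X),wp(X,.015),wp(X,.03))
Rt=rot(s["tcp_rot"])
for z in(-.02,-.01,0,.01,.02): print(z,[wp(s["position"]+Rt@[x,0,z]).tolist() for x in(-.011,0,.011)])
```

```text
c-- (116, 58) [112.  55.] [120.  56.] [128.  58.]
c-+ (373, 59) [373.  55.] [371.  56.] [369.  58.]
b0 (45, 196) [ 45. 193.] [ 61. 187.] [ 76. 182.]
b1 (111, 320) [111. 317.] [121. 307.] [129. 298.]
b3 (117, 107) [116. 104.] [125. 104.] [134. 103.]
hub (110, 212) [114. 209.] [123. 204.] [132. 199.]
c++ (362, 346) [362. 344.] [361. 336.] [359. 329.]
-0.02 [[315.0, 341.0], [315.0, 315.0], [315.0, 289.0]]
-0.01 [[315.0, 327.0], [315.0, 303.0], [315.0, 278.0]]
0 [[315.0, 315.0], [315.0, 292.0], [315.0, 268.0]]
0.01 [[315.0, 305.0], [315.0, 282.0], [315.0, 259.0]]
0.02 [[315.0, 295.0], [315.0, 273.0], [315.0, 251.0]]
```

Run:
```python
from h import *
from station import robot
c=pickle.load(open("cams.pkl","rb"))
for n,(x,y,w,h) in dict(scene=(360,125,75,75),side=(230,150,75,75)).items():
    s=robot.state(); im=robot.get_image(n)["pixels"][:,:,::-1]; k=8
    a=cv2.resize(im[y:y+h,x:x+w],None,fx=k,fy=k,interpolation=cv2.INTER_CUBIC); a=cv2.convertScaleAbs(a,alpha=2.2,beta=25)
    Rt=rot(s["tcp_rot"])
    for z,col in((.019,(0,0,255)),(0,(0,255,0)),(-.012,(255,0,0))):
        q=np.array([s["position"]+Rt@[i*.011,j*.0145,z] for i,j in((-1,-1),(1,-1),(1,1),(-1,1))])
        u=((proj(c[n],q)-[x,y]+.5)*k).astype(int); cv2.polylines(a,[u],True,col,1)
    cv2.imwrite(f"pics/{n}3.png",a)
```

```text
(no output)
```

View pics/scene3.png

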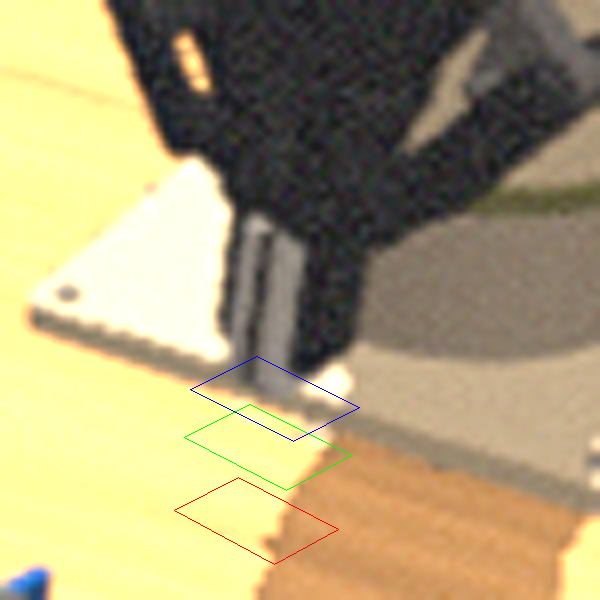

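View pics/side3.png

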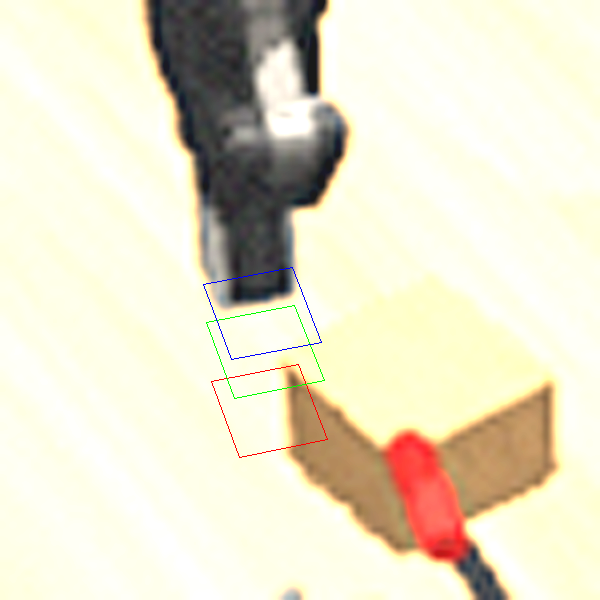

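All three cameras show the shut fingertips about 25 mm behind the reported TCP, not 19 mm ahead of it. The reported TCP pose itself agrees with the wrist camera. I'll test this with a gentle approach to the bar at a height that is safe either way.

Request:
jog_arm(moves=[[[-0.6,0,2],[0,0,0],0],[[-1.0,0,4.6],[0,0,0],0],[[-1.0,0,4.6],[0,0,0],0]])

```text
t: 2.33
position: [0.5178, 0.1416, 0.1829]
tcp_rot: [-0.001, 0.123, 0.992, -0.001]
wrist_force: [0.2, 0.2, 0.1]
gripper_width: -0.0001
```

Run:
```python
from snap import *
tell([[14,58,184]])
snap("4",dict(scene=(330,140,120,120),side=(210,150,120,120)),5)
tell([])
```

```text
t 2.33 TCP winch mm [ 12.4  59.5 182.9] F [0.1 0.3 0.1] w -0.0001
turn [-0.002 -0.002 -0.   ]
[14, 58, 184] shift cm [-0.16 -0.15 -0.11]
t 2.42 TCP winch mm [ 13.3  60.3 185. ] F [0.9 0.4 0.7] w 0.0001
turn [ 0.001  0.001 -0.   ]
```

View pics/scene4.png

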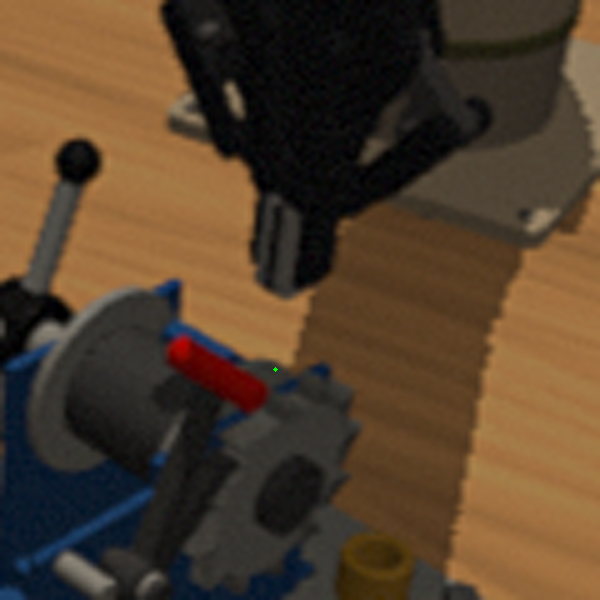

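View pics/side4.png

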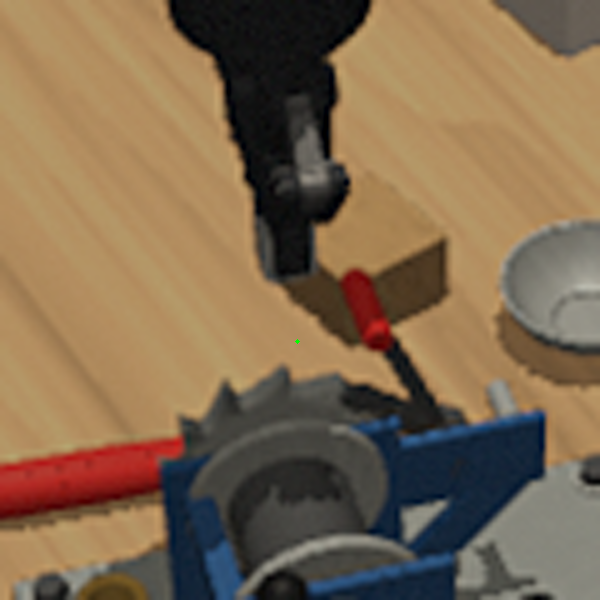

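Request:
jog_arm(moves=[[[-0.5,0,0],[0,0,0],0],[[-1.0,0,0],[0,0,0],0],[[-1.5,0,0],[0,0,0],0],[[-2.0,0,0],[0,0,0],0],[[-2.0,0,0],[0,0,0],0]])

```text
t: 3.05
position: [0.5383, 0.1367, 0.1839]
tcp_rot: [-0.0, 0.123, 0.992, -0.0]
wrist_force: [-0.6, 0.5, -0.3]
gripper_width: -0.0001
```

Run:
```python
from snap import *
tell([[14,58,184]])
snap("5",dict(scene=(330,140,120,120),side=(210,150,120,120)),5)
tell([])
```

```text
t 3.05 TCP winch mm [ 33.5  59.8 183.9] F [-0.7  0.3 -0.3] w -0.0001
turn [-0.    -0.    -0.001]
[14, 58, 184] shift cm [ 1.95 -0.18 -0.01]
t 3.15 TCP winch mm [ 33.1  59.9 183.9] F [ 0.4 -0.1 -0.3] w 0.0002
turn [-0.    -0.    -0.001]
```

View pics/scene5.png

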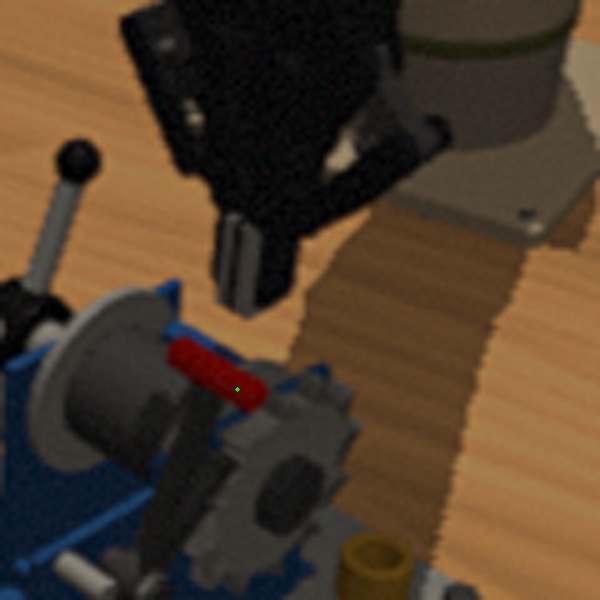

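View pics/side5.png

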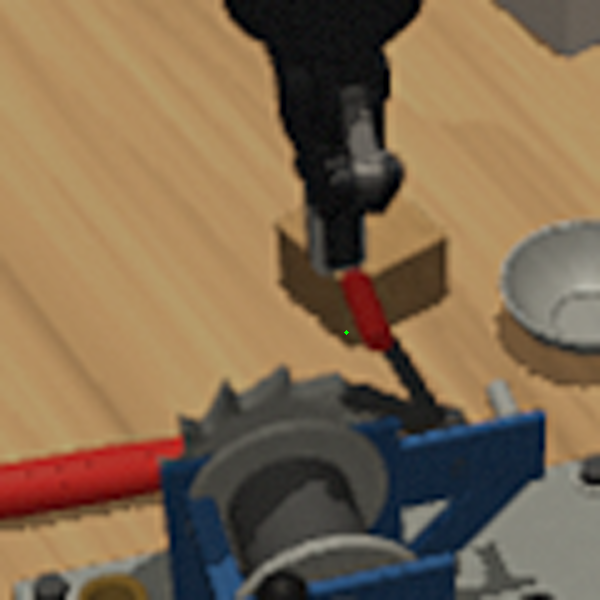

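Run:
```python
from h import *
p=pickle.load(open("pose.pkl","rb"));c=pickle.load(open("cams.pkl","rb"))
fs=lambda u,v:(330+u/5-.1,140+v/5-.1); fd=lambda u,v:(210+u/5-.1,150+v/5-.1)
o=[("scene",(1,1),fs(248,317)),("scene",(1,-1),fs(216,304)),("scene",(-1,1),fs(291,301)),("side",(-1,-1),fd(327,277)),("side",(1,-1),fd(364,268)),("side",(-1,1),fd(311,264))]
f=lambda q:np.ravel([proj(c[n],w2world(p,[q[0]+i*q[3],q[1]+j*q[4],q[2]]))[0]-u for n,(i,j),u in o])
s=least_squares(f,[.03,.058,.2,.011,.012]);print((s.x*1000).round(1),s.fun.round(1))
```

```text
[ 31.7  60.  201.2   9.2   7.1] [ 0.1  0.6  0.4 -0.2 -1.6  0.  -1.4  0.4  0.2  0.4 -0.  -1.6]
```

No contact occurred, so the visible tip is the real one. It sits about 17–18 mm behind the TCP (above it, tool down), with half sizes of about 10 x 8 mm. I'll back off and lower so the tip is at about z 164.

Request:
jog_arm(moves=[[[1.2,-0.1,0],[0,0,0],0],[[2.4,-0.1,0.5],[0,0,0],0],[[2.4,-0.1,2.5],[0,0,0],0],[[2.4,-0.1,3.7],[0,0,0],0],[[2.4,-0.1,3.7],[0,0,0],0]])

```text
t: 3.78
position: [0.5135, 0.1418, 0.1461]
tcp_rot: [-0.001, 0.122, 0.992, -0.0]
wrist_force: [-0.4, 0.5, -0.7]
gripper_width: -0.0001
```

Run:
```python
from snap import *
tell([])
snap("6",dict(scene=(330,140,120,120),side=(210,150,120,120)),5)
tell([])
```

```text
t 3.77 TCP winch mm [  8.2  58.7 146.1] F [-0.5  0.4 -0.7] w -0.0001
turn [-0.001 -0.002 -0.   ]
t 3.88 TCP winch mm [  9.2  59.1 147.4] F [0.2 0.4 0. ] w -0.0
turn [ 0.     0.    -0.001]
```

View pics/scene6.png

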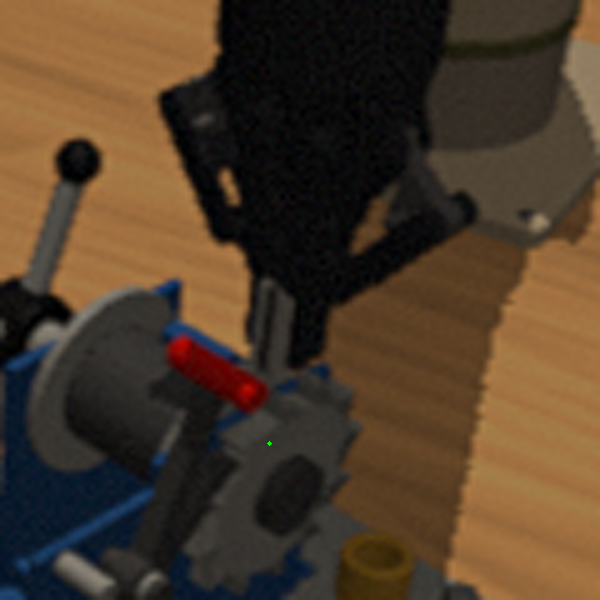

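View pics/side6.png

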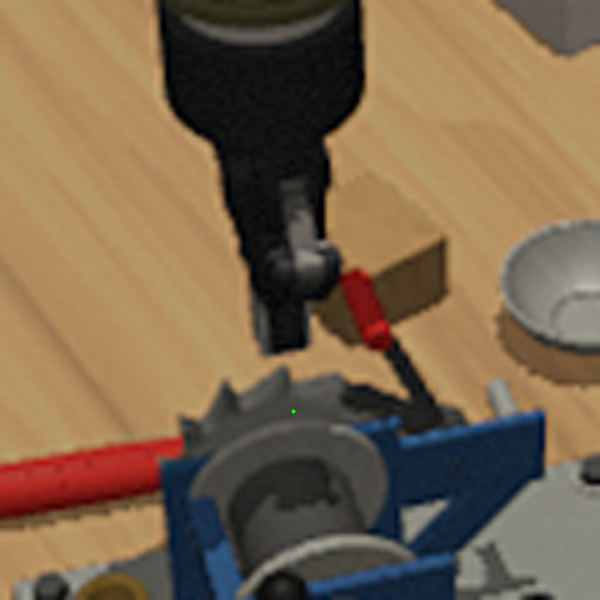

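Both views show the tip behind the bar, above the wheel and below the bar's height. Now I'll push toward winch +x.

Request:
jog_arm(moves=[[[-0.8,0,0.3],[0,0,0],0],[[-1.4,0,0.3],[0,0,0],0],[[-2.0,0,0.3],[0,0,0],0],[[-2.6,0,0.3],[0,0,0],0],[[-3.2,0,0.3],[0,0,0],0]])

```text
t: 4.5
position: [0.5459, 0.1339, 0.144]
tcp_rot: [-0.0, 0.123, 0.992, 0.0]
wrist_force: [0.1, 0.1, -0.5]
gripper_width: -0.0
```

Request:
jog_arm(moves=[[[-0.6,0,0],[0,0,0],0],[[-1.2,0,0],[0,0,0],0],[[-1.8,0,0],[0,0,0],0],[[-1.8,0,0],[0,0,0],0]])

```text
t: 5.0
position: [0.5633, 0.1294, 0.1439]
tcp_rot: [0.0, 0.123, 0.992, -0.0]
wrist_force: [-0.6, 0.5, -0.8]
gripper_width: 0.0003
```

Run:
```python
from snap import *
tell([])
snap("7",dict(scene=(330,140,120,120),side=(210,150,120,120)),5)
tell([])
```

```text
t 5.0 TCP winch mm [ 59.5  58.8 143.9] F [-0.7  0.4 -0.8] w 0.0003
turn [-0.     0.    -0.001]
t 5.1 TCP winch mm [ 59.1  59.  143.9] F [-0.1 -0.1  0.1] w 0.0001
turn [ 0. -0. -0.]
```

View pics/scene7.png

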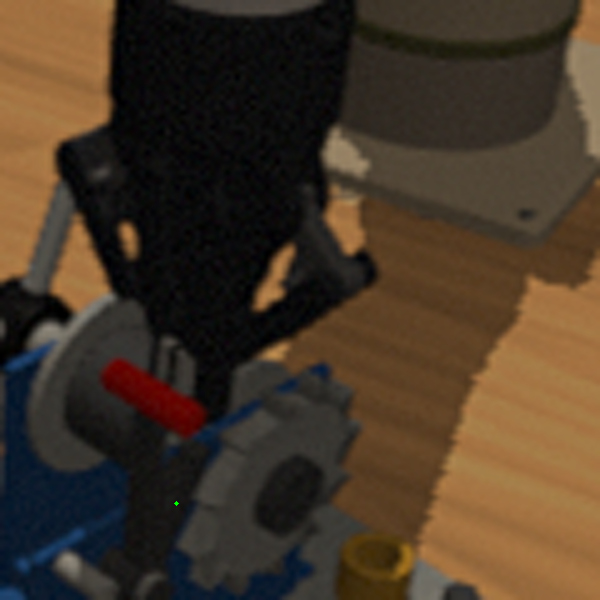

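View pics/side7.png

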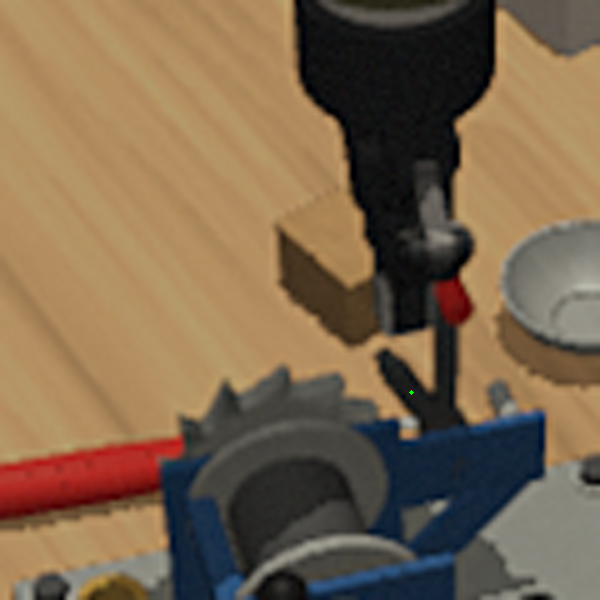

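The pawl is lifting: its nose is off the wheel and the bar is at about x 76. I'll push it past the balance point, pause, then back off.

Request:
jog_arm(moves=[[[-0.6,0,0],[0,0,0],0],[[-1.2,0,0],[0,0,0],0],[[-1.8,0,0],[0,0,0],0],[[-2.4,0,0],[0,0,0],0],[[-2.4,0,0],[0,0,0],0]])

```text
t: 5.72
position: [0.5866, 0.1235, 0.1439]
tcp_rot: [0.0, 0.123, 0.992, -0.0]
wrist_force: [-0.3, 1.3, 0.0]
gripper_width: 0.0001
```

Request:
jog_arm(moves=[[[0.6,0,0],[0,0,0],0],[[1.2,0,-2],[0,0,0],0],[[1.2,0,-6],[0,0,0],0],[[1.2,0,-8],[0,0,0],0]])

```text
t: 6.22
position: [0.575, 0.1272, 0.228]
tcp_rot: [0.002, 0.122, 0.992, 0.001]
wrist_force: [-0.1, 0.2, -0.2]
gripper_width: 0.0001
```

Run:
```python
from snap import *
tell([[-62,-82,225],[-62,-82,160]])
snap("8",dict(scene=(300,130,140,140),side=(200,150,140,140)),4,[bar(1.15,-.02),bar(1.15,.02),bar(1.15)]+[ball(-.05,i) for i in range(4)])
tell([])
```

```text
t 6.22 TCP winch mm [ 71.4  59.5 228. ] F [-0.1  0.2 -0.2] w 0.0001
turn [ 0.002  0.003 -0.   ]
[-62, -82, 225] shift cm [ 13.34 -14.15   0.22]
[-62, -82, 160] shift cm [ 13.36 -14.17   6.72]
t 6.33 TCP winch mm [ 72.   59.7 228.2] F [ 0.   0.3 -0.1] w -0.0005
turn [ 0.004  0.005 -0.   ]
```

View pics/scene8.png

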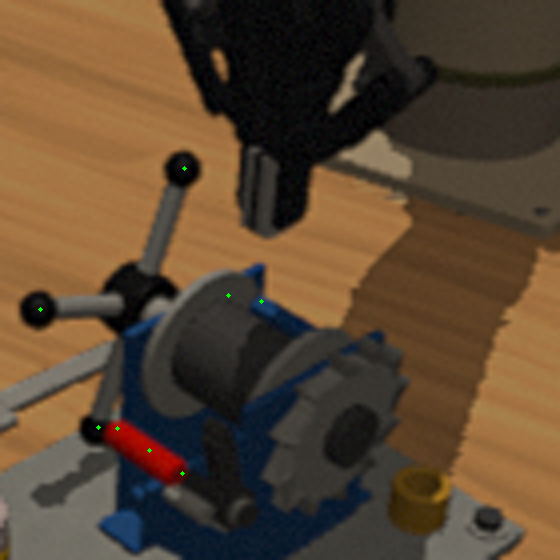

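View pics/side8.png

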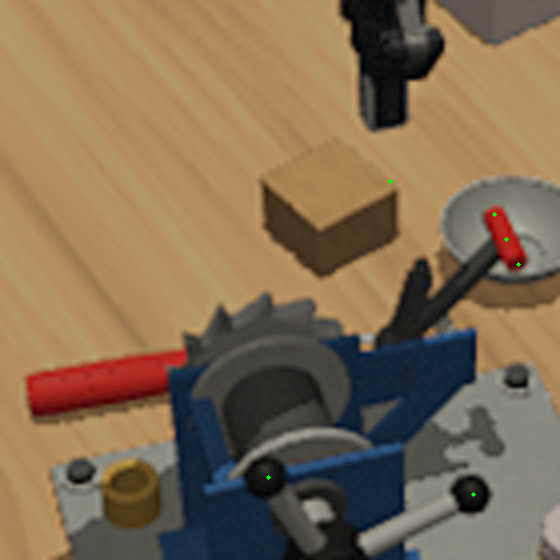

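The pawl lies on its stop, the bar matches the p=1.15 prediction in both views, and the wheel is unmoved at -0.05. Next is the handle: I'll approach behind the upper arm's ball on its -x side.

Request:
jog_arm(moves=[[[3.5,-4,0],[0,0,0],0],[[7,-8,0],[0,0,0],0],[[10.5,-12,0],[0,0,0],0],[[12.7,-14.2,2],[0,0,0],0],[[12.7,-14.2,4],[0,0,0],0]])

```text
t: 6.95
position: [0.4153, 0.019, 0.1839]
tcp_rot: [0.0, 0.123, 0.992, 0.001]
wrist_force: [0.8, -0.2, -0.4]
gripper_width: 0.0001
```

Run:
```python
from snap import *
tell([[-55,-82,147]])
snap("9",dict(scene=(270,100,140,140),side=(200,190,140,140)),4,[ball(-.05,i) for i in range(4)])
tell([[-55,-82,147]])
```

```text
t 6.95 TCP winch mm [-57.3 -84.3 183.9] F [ 0.9 -0.  -0.4] w 0.0001
turn [ 0.002  0.001 -0.002]
[-55, -82, 147] shift cm [-0.22  0.22  3.69]
t 7.05 TCP winch mm [-57.5 -83.6 182.6] F [0.6 0.7 0.3] w 0.0001
turn [-0.001 -0.002 -0.001]
[-55, -82, 147] shift cm [-0.26  0.16  3.56]
```

View pics/side9.png

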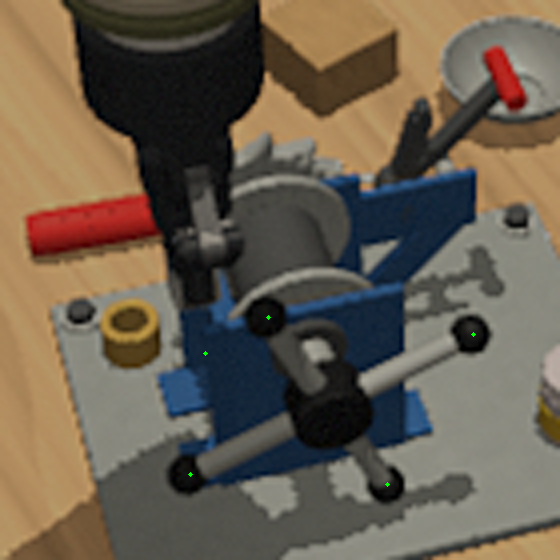

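View pics/scene9.png

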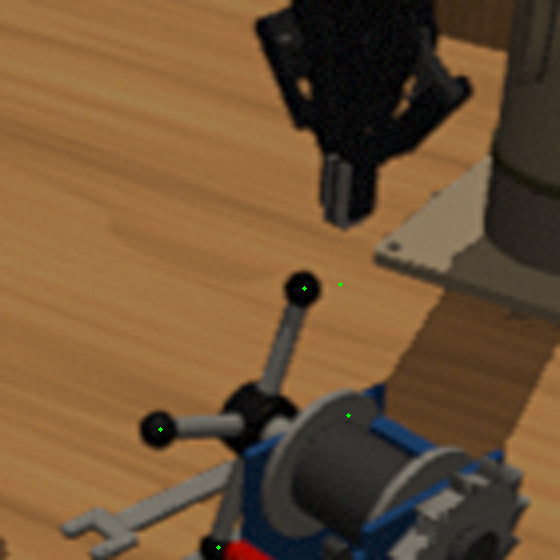

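The green predictions sit on all four balls, and the fingertip is behind the upper ball. Descend, then push slowly.

Request:
jog_arm(moves=[[[0,0.2,1.8],[0,0,0],0],[[0,0.2,3.5],[0,0,0],0],[[-0.6,0.2,3.5],[0,0,0],0],[[-1.1,0.2,3.5],[0,0,0],0],[[-1.1,0.2,3.5],[0,0,0],0]])

```text
t: 7.68
position: [0.4288, 0.0192, 0.1498]
tcp_rot: [0.0, 0.123, 0.992, 0.0]
wrist_force: [-0.7, -0.3, 0.2]
gripper_width: 0.0001
```

Request:
jog_arm(moves=[[[-0.4,0,0],[0,0,0],0],[[-0.8,0,0],[0,0,0],0],[[-1.2,0,0],[0,0,0],0],[[-1.6,0,0],[0,0,0],0],[[-2.0,0,0],[0,0,0],0]])

```text
t: 8.3
position: [0.4477, 0.0142, 0.149]
tcp_rot: [0.0, 0.123, 0.992, 0.0]
wrist_force: [-3.9, 0.2, 3.1]
gripper_width: -0.0
```

```bash
cat > ang.py <<'E'
from snap import *
E
python3 - <<'E'
from snap import *
tell([[-8,-82,147]])
snap("10",dict(scene=(270,100,140,140),side=(200,190,140,140)),4,[ball(.15,i) for i in range(4)])
tell([])
E
```

```text
t 8.3 TCP winch mm [-24.6 -81.  149. ] F [-3.9 -0.8  3.1] w -0.0
turn [ 0.     0.    -0.001]
[-8, -82, 147] shift cm [-1.66 -0.1   0.2 ]
t 8.4 TCP winch mm [-24.3 -81.  148.9] F [-0.1  0.1 -0. ] w 0.0003
turn [-0.     0.001 -0.001]
```

View pics/side10.png

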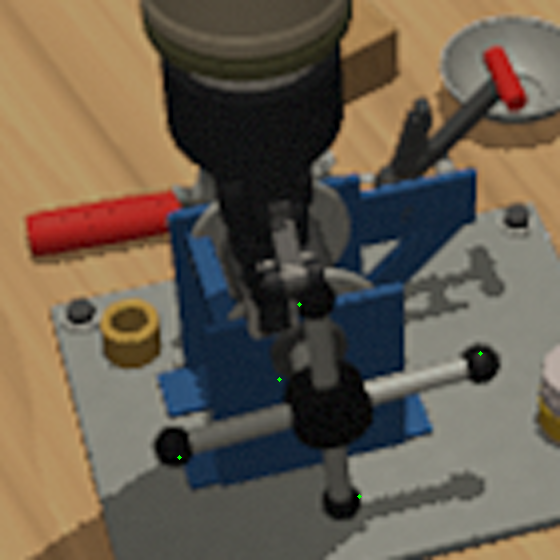

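View pics/scene10.png

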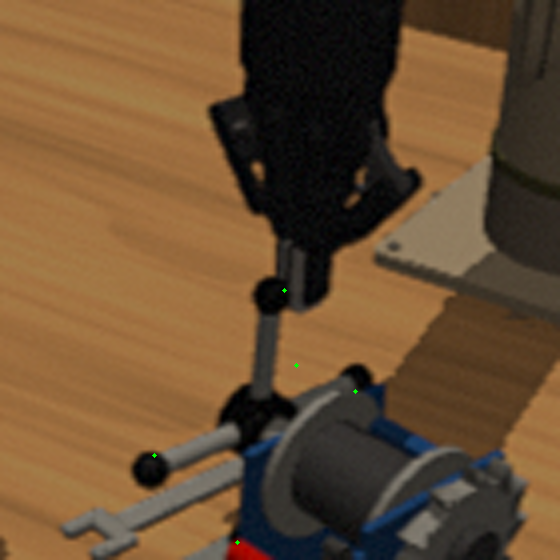

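```bash
cat >> h.py <<'E'
def fitr(o,init=.2):
    p=pickle.load(open("pose.pkl","rb"));c=pickle.load(open("cams.pkl","rb"))
    s=least_squares(lambda q:np.ravel([proj(c[n],w2world(p,ball(q[0],k)))[0]-u for n,k,u in o]),[init])
    print("ratchet",s.x.round(3),s.fun.round(1)); 
    for n,k,u in o: print(n,k,least_squares(lambda q:proj(c[n],w2world(p,ball(q[0],k)))[0]-u,[init]).x.round(3))
E
python3 - <<'E'
from h import *
a=lambda u,v:np.array([200+u/4-.4,190+v/4-.4]); b=lambda u,v:np.array([270+u/4-.4,100+v/4-.4])
fitr([("side",1,a(483,363)),("side",2,a(342,501)),("side",3,a(173,446)),("scene",0,b(271,295)),("scene",1,b(150,469)),("scene",3,b(357,377))])
print(ball(.48,0),ball(.27,0))
E
```

```text
ratchet [0.265] [-0.3  0.4  0.2  0.1  0.8 -0.   0.2 -0.1  0.6  0.3  0.1  0.1]
side 1 [0.25]
side 2 [0.27]
side 3 [0.269]
scene 0 [0.273]
scene 1 [0.256]
scene 3 [0.267]
[np.float64(0.012546200758302881), -0.082, np.float64(0.17895727347317508)] [np.float64(-0.003355013516999006), -0.082, np.float64(0.17992591049372245)]
```

The fitted angle is 0.265, and all the balls agree within 0.01. I need about 16 mm more at the ball, so I'll go 13 mm and measure again.

Request:
jog_arm(moves=[[[-0.3,0,0],[0,0,0],0],[[-0.6,0,0],[0,0,0],0],[[-0.9,0,0],[0,0,0],0],[[-1.2,0,0],[0,0,0],0],[[-1.3,0,0],[0,0,0],0]])

```text
t: 9.02
position: [0.4602, 0.011, 0.149]
tcp_rot: [0.0, 0.123, 0.992, 0.0]
wrist_force: [-2.9, 1.2, 2.4]
gripper_width: -0.0003
```

Run:
```python
from snap import *
tell([])
snap("11",dict(scene=(270,100,140,140),side=(200,190,140,140)),4,[ball(.44,i) for i in range(4)])
tell([])
```

```text
t 9.03 TCP winch mm [-11.7 -81.  149. ] F [-3.1  0.4  2.4] w -0.0003
turn [ 0.     0.    -0.001]
t 9.12 TCP winch mm [-11.7 -81.  149. ] F [-2.3 -0.5  1.2] w 0.0002
turn [ 0.     0.    -0.001]
```

View pics/side11.png

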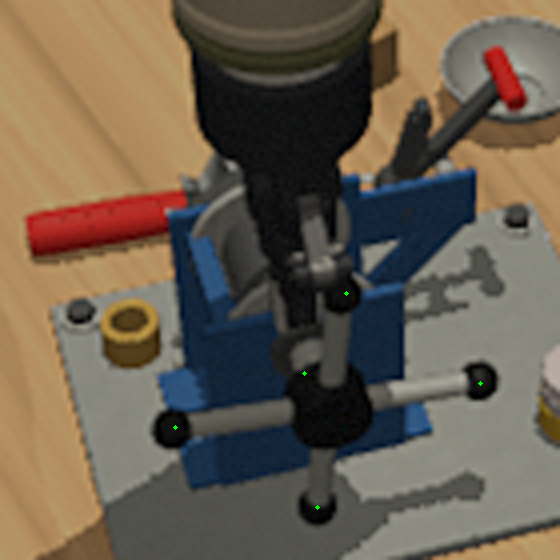

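View pics/scene11.png

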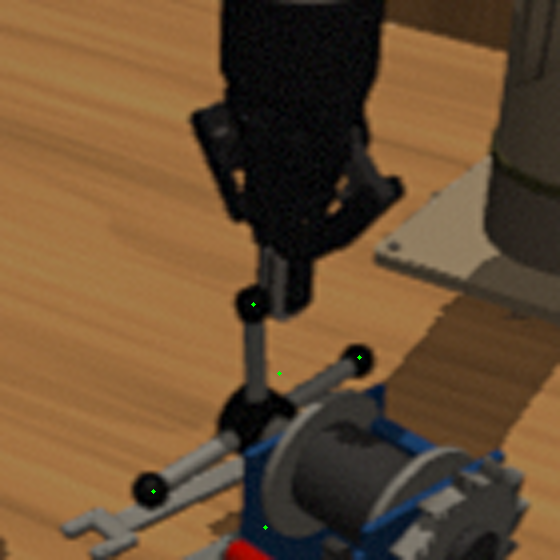

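The predictions for 0.44 sit centred on all balls, so I'll push 3 mm more (about 0.04 rad).

Request:
jog_arm(moves=[[[-0.15,0,0],[0,0,0],0],[[-0.3,0,0],[0,0,0],0],[[-0.3,0,0],[0,0,0],0]])

```text
t: 9.5
position: [0.4631, 0.0104, 0.149]
tcp_rot: [0.0, 0.123, 0.992, 0.0]
wrist_force: [-1.8, 1.5, 0.7]
gripper_width: -0.0002
```

Run:
```python
from snap import *
tell([])
snap("12",dict(scene=(285,150,100,100),side=(230,240,100,100)),6)
tell([])
```

```text
t 9.5 TCP winch mm [ -8.8 -81.  149. ] F [-2.1  1.   0.7] w -0.0002
turn [ 0.     0.    -0.001]
t 9.6 TCP winch mm [ -8.8 -81.  149. ] F [-1.3 -0.3  0.6] w 0.0002
turn [ 0.     0.    -0.001]
```

View pics/side12.png

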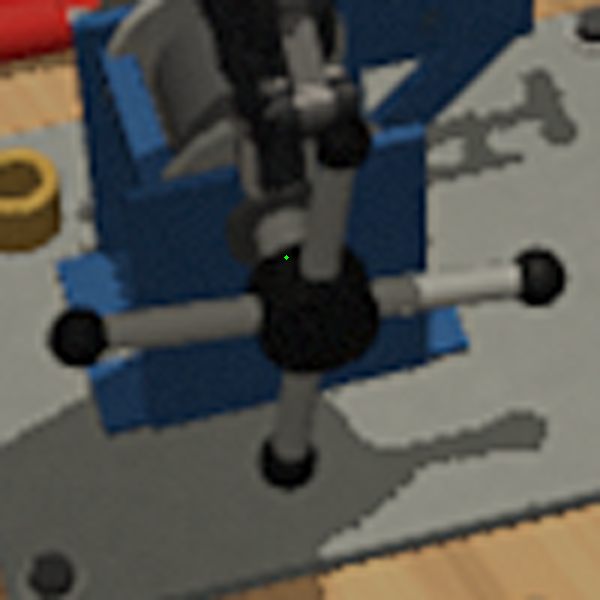

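View pics/scene12.png

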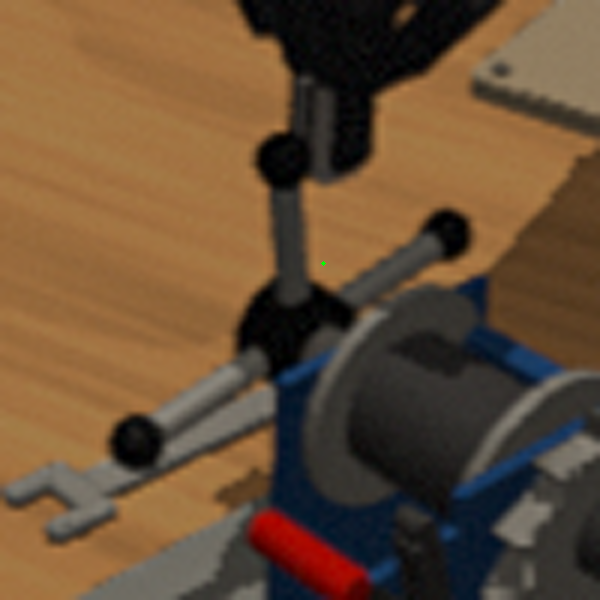

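Run:
```python
from h import *
a=lambda u,v:np.array([230+u/6-.42,240+v/6-.42]); b=lambda u,v:np.array([285+u/6-.42,150+v/6-.42])
fitr([("side",0,a(343,139)),("side",1,a(537,277)),("side",2,a(287,461)),("side",3,a(79,337)),("scene",0,b(284,160)),("scene",1,b(136,440)),("scene",3,b(445,235))],.45)
```

```text
ratchet [0.465] [ 0.3  0.   0.5  0.2  0.6  0.1  0.6  0.1  0.2 -0.2  0.7  0.1  0.6 -0.5]
side 0 [0.458]
side 1 [0.462]
side 2 [0.48]
side 3 [0.465]
scene 0 [0.474]
scene 1 [0.458]
scene 3 [0.446]
```

The angle is about 0.47, inside the 0.44–0.52 window. I'll nudge 1 mm to centre it, then back off and rise.

Request:
jog_arm(moves=[[[-0.1,0,0],[0,0,0],0],[[-0.1,0,0],[0,0,0],0],[[0.6,0,0],[0,0,0],0],[[1.5,0,0],[0,0,0],0],[[1.5,0,-5],[0,0,0],0]])

```text
t: 10.22
position: [0.4454, 0.014, 0.1969]
tcp_rot: [-0.003, 0.122, 0.992, -0.001]
wrist_force: [1.4, 0.3, 0.4]
gripper_width: 0.0002
```

Request:
jog_arm(moves=[[[0,0,-4],[0,0,0],0],[[0,4,-5],[0,0,0],0],[[-4,8,-5],[0,0,0],0],[[-8,11,-5],[0,0,0],0],[[-12,14,-5],[0,0,0],0]])

```text
t: 10.85
position: [0.5999, 0.1218, 0.2492]
tcp_rot: [0.0, 0.122, 0.993, 0.0]
wrist_force: [0.3, -0.4, 0.5]
gripper_width: -0.0002
```

Request:
jog_arm(moves=[[[-4,0,0],[0,0,0],0],[[-7,0,0],[0,0,0],0],[[-7,0,0],[0,0,0],0]])

```text
t: 11.22
position: [0.6674, 0.1026, 0.2479]
tcp_rot: [-0.0, 0.123, 0.992, -0.001]
wrist_force: [-0.0, -0.2, -0.1]
gripper_width: -0.0001
```

Run:
```python
from snap import *
tell([])
snap("13",dict(scene=(270,110,160,150),side=(210,170,160,150)),4,[ball(.48,i) for i in range(4)])
tell([[164,59,134]])
```

```text
t 11.22 TCP winch mm [167.   58.1 247.9] F [ 0.  -0.2 -0.1] w -0.0001
turn [-0.002 -0.001 -0.002]
t 11.32 TCP winch mm [165.5  59.  248.8] F [0.9 0.3 0.9] w 0.0002
turn [ 0.    -0.001 -0.001]
[164, 59, 134] shift cm [ 0.14 -0.   11.48]
```

View pics/side13.png

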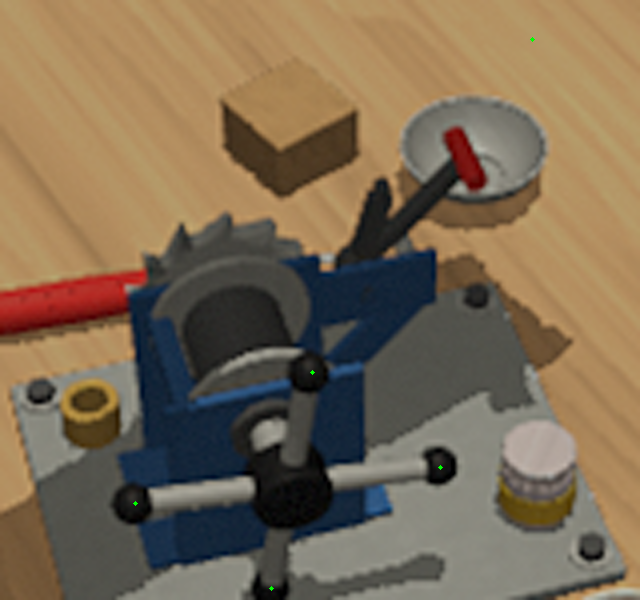

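View pics/scene13.png

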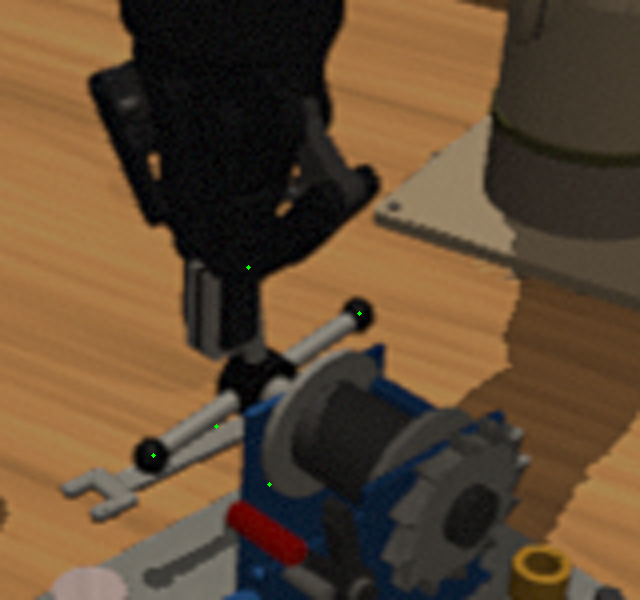

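The wheel matches 0.48 on all balls and the pawl still lies back. I'll lower beside the bar on its +x side.

Request:
jog_arm(moves=[[[0,0,4],[0,0,0],0],[[0,0,8],[0,0,0],0],[[0,0,11.4],[0,0,0],0],[[0,0,11.4],[0,0,0],0]])

```text
t: 11.82
position: [0.6643, 0.1042, 0.1331]
tcp_rot: [-0.002, 0.122, 0.993, -0.0]
wrist_force: [0.3, -0.2, 0.2]
gripper_width: 0.0003
```

Run:
```python
from snap import *
tell([])
snap("14",dict(scene=(270,130,160,150),side=(210,120,160,150)),4)
tell([])
```

```text
t 11.82 TCP winch mm [163.6  58.9 133.1] F [ 0.3 -0.1  0.2] w 0.0003
turn [-0.001 -0.004  0.   ]
t 11.93 TCP winch mm [166.1  59.5 136.8] F [ 0.8 -0.5  0.7] w 0.0001
turn [0.001 0.001 0.   ]
```

View pics/side14.png

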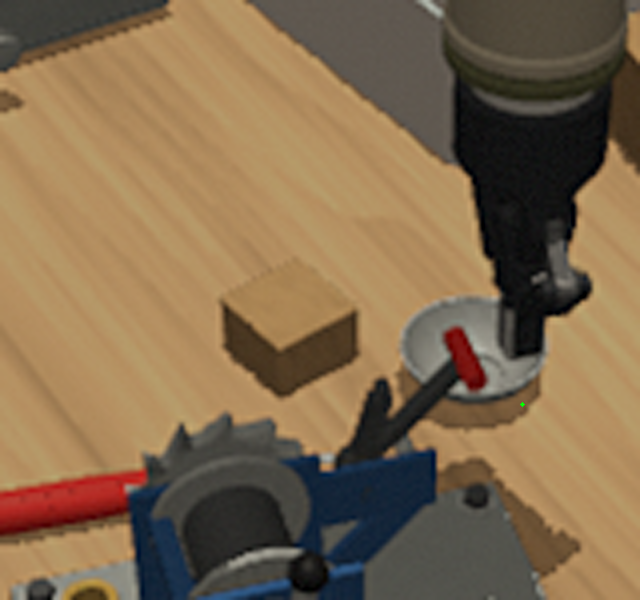

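View pics/scene14.png

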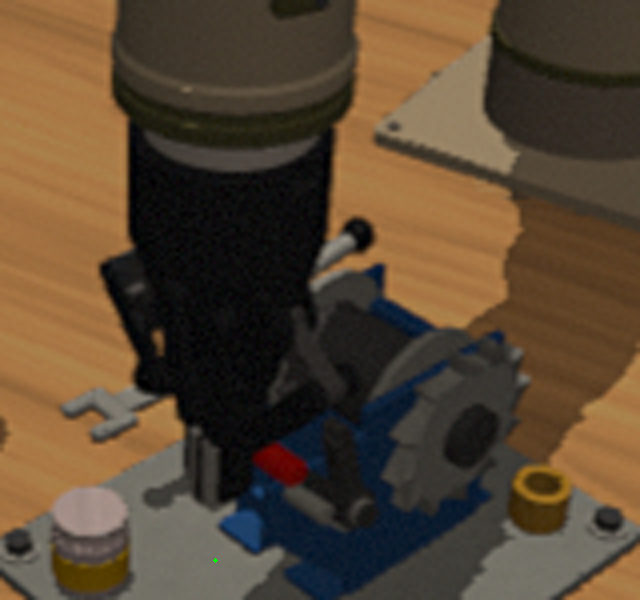

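The tip is beside the bar on its +x side and clear of the dish. Lower 6 mm and push back toward -x, rising with the bar's arc.

Request:
jog_arm(moves=[[[0.6,0,0.7],[0,0,0],0],[[1.2,0,0.7],[0,0,0],0],[[1.8,0,0.6],[0,0,0],0],[[2.4,0,0.4],[0,0,0],0],[[3.0,0,0.1],[0,0,0],0]])

```text
t: 12.55
position: [0.6373, 0.1111, 0.1345]
tcp_rot: [0.0, 0.123, 0.992, 0.0]
wrist_force: [0.9, -0.6, 0.6]
gripper_width: 0.0001
```

Request:
jog_arm(moves=[[[0.6,0,-0.3],[0,0,0],0],[[1.2,0,-0.6],[0,0,0],0],[[1.8,0,-0.8],[0,0,0],0],[[1.8,0,-0.8],[0,0,0],0]])

```text
t: 13.05
position: [0.6197, 0.1156, 0.1421]
tcp_rot: [-0.0, 0.122, 0.992, 0.0]
wrist_force: [1.4, 0.7, -0.5]
gripper_width: 0.0
```

Run:
```python
from snap import *
tell([])
snap("15",dict(scene=(270,130,160,150),side=(210,120,160,150)),4)
tell([])
```

```text
t 13.05 TCP winch mm [117.6  59.1 142.1] F [ 1.2  1.  -0.5] w 0.0
turn [ 0. -0. -0.]
t 13.15 TCP winch mm [118.   58.9 141.9] F [0.5 0.7 0.5] w -0.0001
turn [ 0. -0. -0.]
```

View pics/side15.png

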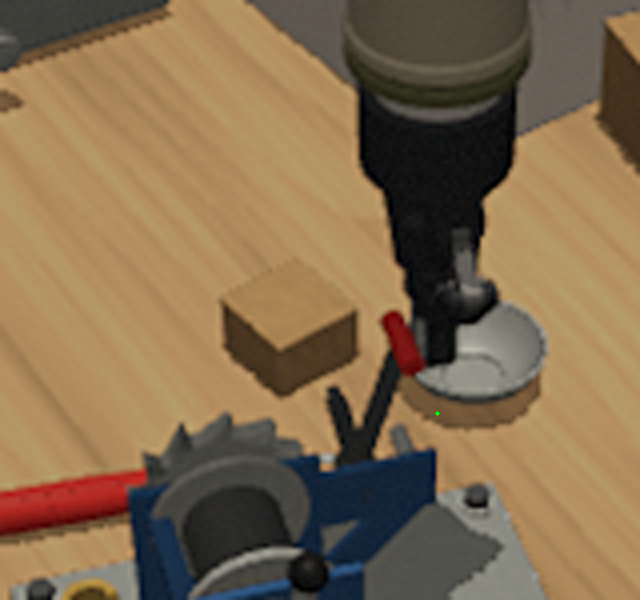

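The bar is rising on the fingertip as planned. I'll continue past the balance point, slowly.

Request:
jog_arm(moves=[[[0.6,0,-0.2],[0,0,0],0],[[1.2,0,-0.3],[0,0,0],0],[[1.8,0,-0.4],[0,0,0],0],[[2.3,0,-0.4],[0,0,0],0],[[2.8,0,-0.4],[0,0,0],0]])

```text
t: 13.78
position: [0.5926, 0.1223, 0.146]
tcp_rot: [-0.0, 0.123, 0.992, 0.0]
wrist_force: [-0.4, -0.6, -0.4]
gripper_width: 0.0002
```

Run:
```python
from snap import *
tell([])
snap("16",dict(scene=(270,130,160,150),side=(210,120,160,150)),4,[bar(0),bar(0,.02),bar(0,-.02)])
tell([])
```

```text
t 13.78 TCP winch mm [ 89.7  59.  146. ] F [-0.3 -0.7 -0.4] w 0.0002
turn [ 0. -0. -0.]
t 13.88 TCP winch mm [ 89.6  59.1 146. ] F [-0.9 -0.1 -0.5] w -0.0
turn [ 0. -0. -0.]
```

View pics/side16.png

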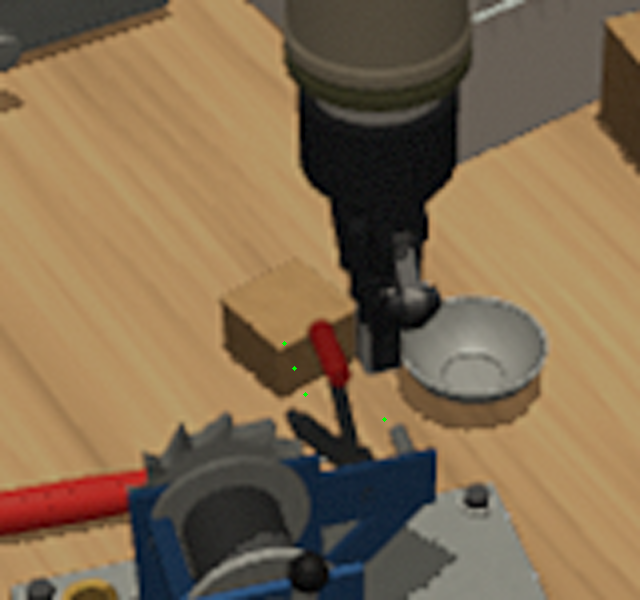

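Request:
jog_arm(moves=[[[0.3,0,0],[0,0,0],0],[[0,0,0],[0,0,0],0],[[-0.6,0,0],[0,0,0],0]])

```text
t: 14.25
position: [0.5992, 0.1206, 0.1461]
tcp_rot: [0.0, 0.123, 0.992, 0.0]
wrist_force: [0.3, 0.1, 0.1]
gripper_width: 0.0003
```

Run:
```python
from snap import *
tell([])
snap("17",dict(scene=(270,130,160,150),side=(210,120,160,150)),4,[bar(0),bar(0,.02),bar(0,-.02)])
tell([])
```

```text
t 14.25 TCP winch mm [ 96.5  59.  146.1] F [0.2 0.2 0.1] w 0.0003
turn [ 0.  0. -0.]
t 14.35 TCP winch mm [ 96.9  58.6 145.9] F [-0.2  0.  -0.3] w 0.0
turn [-0.     0.    -0.001]
```

View pics/side17.png

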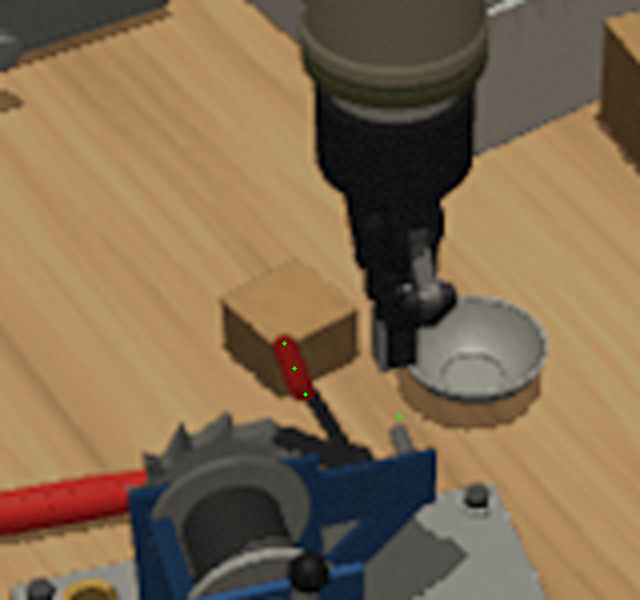

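View pics/scene17.png

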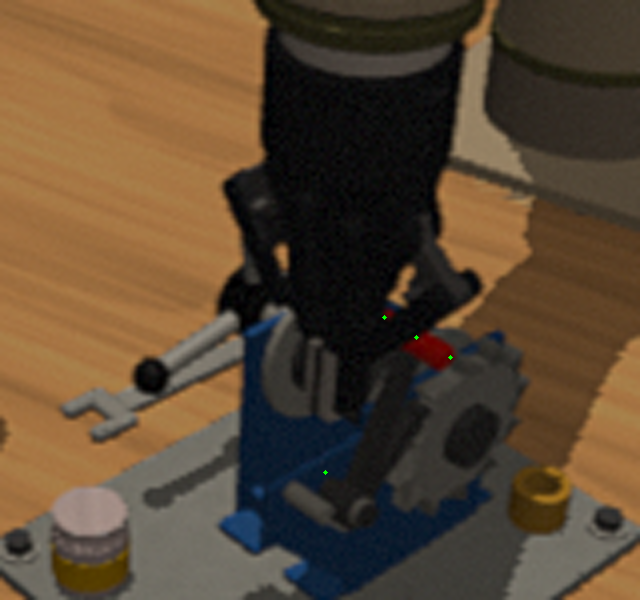

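The bar is down on the p=0 prediction. I'll retreat clear and take a careful last look.

Request:
jog_arm(moves=[[[-2,0,0],[0,0,0],0],[[-4,0,-4],[0,0,0],0],[[-6,0,-9],[0,0,0],0],[[-8,4,-14],[0,0,0],0],[[-8,8,-16],[0,0,0],0]])

```text
t: 14.98
position: [0.6977, 0.178, 0.309]
tcp_rot: [0.002, 0.124, 0.992, 0.0]
wrist_force: [-0.1, -0.1, 0.6]
gripper_width: -0.0002
```

Request:
jog_arm(moves=[[[0,5,0],[0,0,0],0],[[0,10,0],[0,0,0],0],[[0,10,0],[0,0,0],0]])

```text
t: 15.35
position: [0.7195, 0.281, 0.3031]
tcp_rot: [-0.002, 0.12, 0.993, 0.0]
wrist_force: [0.6, 0.2, -0.1]
gripper_width: 0.0001
```

Run:
```python
from snap import *
tell([])
snap("18",dict(scene=(300,150,120,100),side=(225,190,120,120)),5,[])
from station import robot
cv2.imwrite("pics/scfull.png",robot.get_image("scene")["pixels"][:,:,::-1])
cv2.imwrite("pics/sifull.png",robot.get_image("side")["pixels"][:,:,::-1])
a=[cv2.imread(f"pics/{n}") for n in("scene0.png","scfull.png")]; d=cv2.absdiff(*a).max(2); cv2.imwrite("pics/d.png",d*2)
tell([])
```

```text
t 15.35 TCP winch mm [174.3 243.8 303.1] F [ 0.5  0.4 -0.1] w 0.0001
turn [-0.    -0.003  0.005]
t 15.55 TCP winch mm [176.9 237.5 306.4] F [ 0.5 -0.5  0.5] w 0.0002
turn [-0.     0.001 -0.002]
```

View pics/side18.png

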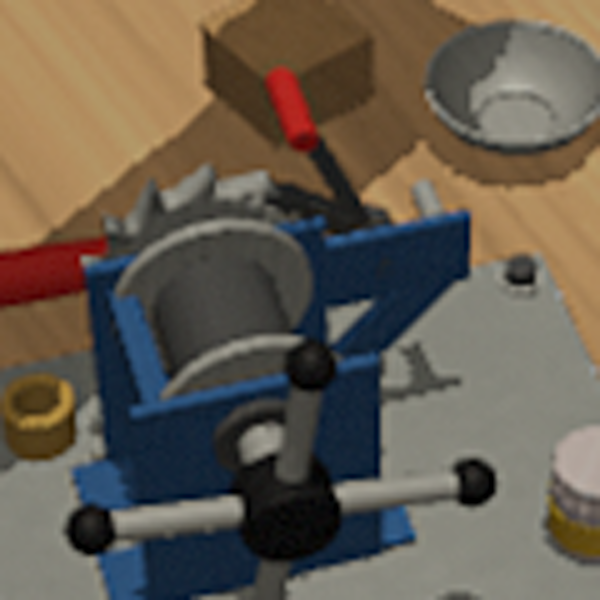

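View pics/scene18.png

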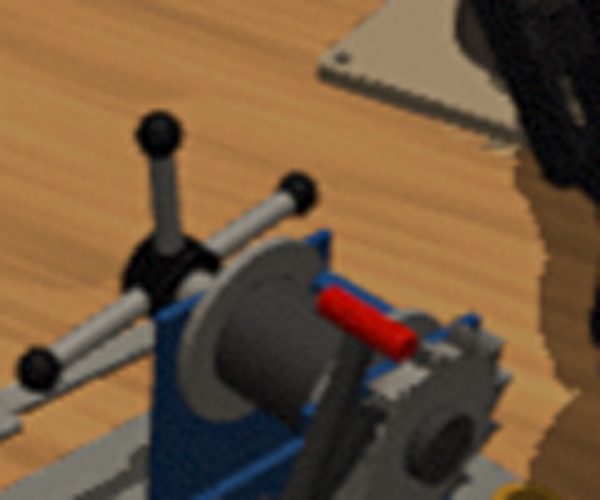

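View pics/d.png

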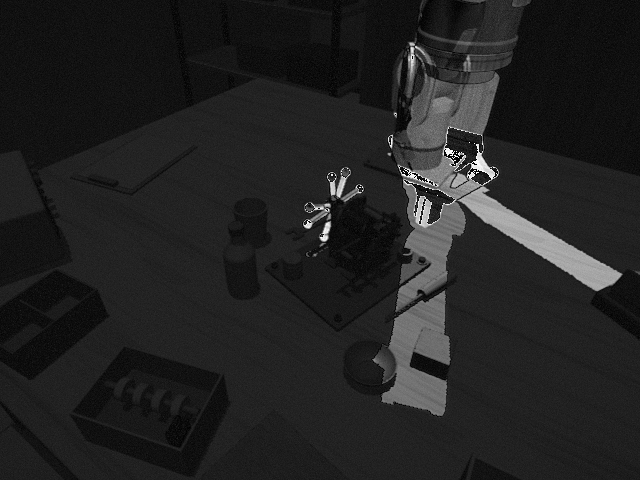

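Only the handle, the arm and its shadow changed. Next I'll compare the red bar's pixels with the start image, where the pawl was seated, and fit the wheel angle.

Run:
```python
from h import *
p=pickle.load(open("pose.pkl","rb"));c=pickle.load(open("cams.pkl","rb"))
for n,f0,f1 in(("scene","scene0","scfull"),("side","side0","sifull")):
    cs=[]
    for f in(f0,f1):
        im=cv2.imread(f"pics/{f}.png").astype(int)
        u=proj(c[n],w2world(p,bar(0)))[0].astype(int); m=np.zeros(im.shape[:2],bool)
        r=18; sl=np.s_[u[1]-r:u[1]+r,u[0]-r:u[0]+r]
        b=im[sl]; k=(b[...,2]>1.8*b[...,1])&(b[...,2]>1.8*b[...,0])&(b[...,2]>60)
        nlab,lab,st,ce=cv2.connectedComponentsWithStats(k.astype(np.uint8)); i=1+st[1:,4].argmax(); cs.append(np.r_[ce[i],st[i,4]])
    d=[proj(c[n],w2world(p,bar(q)))[0]-proj(c[n],w2world(p,bar(0)))[0] for q in(.05,.1)]
    print(n,np.round(cs,2).tolist(),"shift for p=.05,.1:",np.round(d,2).tolist())
a=lambda u,v:np.array([225+u/5-.4,190+v/5-.4]); b=lambda u,v:np.array([300+u/5-.4,150+v/5-.4])
fitr([("side",0,a(310,363)),("side",1,a(474,482)),("side",3,a(91,529)),("scene",0,b(159,133)),("scene",1,b(39,369)),("scene",3,b(298,192))],.48)
```

```text
scene [[18.16, 19.16, 141.0], [18.03, 19.25, 148.0]] shift for p=.05,.1: [[-1.41, 0.15], [-2.88, 0.42]]
side [[17.8, 18.53, 109.0], [17.84, 18.34, 116.0]] shift for p=.05,.1: [[1.9, -0.94], [3.83, -1.82]]
ratchet [0.471] [ 0.7  0.5  0.2  0.1  0.6  0.2  0.6 -0.1  0.5 -0.2  0.1  0.1]
side 0 [0.456]
side 1 [0.469]
side 3 [0.477]
scene 0 [0.487]
scene 1 [0.476]
scene 3 [0.473]
```

```bash
python3 -c "
from station import robot
print(robot.sign_off())"
```

```text
the job is handed in; nothing more can be done
None
```

The winch is back by one notch with its pawl seated, and I handed the job in at about 15.6 s. I pushed only with the closed fingertips:
- **Pawl over:** I pushed the red bar over until the pawl lay on its stop by itself.
- **Wheel back:** I pushed the upper ball of the cross handle, which turned the wheel from about -0.05 to 0.47 rad.
- **Pawl down:** I flipped the bar back, and the pawl dropped in on its own.

**Last checks:**
- **Pawl:** the red bar is within 0.2 px of its seated position in the start pictures, so the pawl is down to about 0.005 rad.
- **Wheel:** six sightings of the handle's balls give 0.471 rad together (single ones 0.456–0.487), inside the 0.44–0.52 window.
- **Loose things:** the before/after scene picture shows only the handle, the arm and its shadow changed.
- **Force:** the readings at the end of each move stayed at about 5 N or less. The robot is clear of the winch.

**Disagreement:** the given tip length did not match what I saw. The cameras showed the shut fingertips about 17 mm behind the reported TCP, not 19 mm ahead of it. A test pass over the bar touched nothing, so I worked from the camera value and the pushes landed as expected.

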